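Check the cheese scale

ROBOT

A 6-joint arm with a two-finger parallel gripper is mounted at the origin on the work surface. World frame = base frame: x ahead of the robot, y to its left, z up, the work surface at z = 0. Lengths are in m, angles in rad, forces in N, time in s.
With the tool pointing down it reaches from about 0.325 to 0.925 m from the base axis. Payload 3.1 kg.
Tool frame: the origin (TCP) lies on the centre line of the jaws, within the pads' length; the fingertips stand 8 mm ahead of it and the grasp point (between the pads) lies 11 mm behind it; z points along the fingers, y is the line along which they close (so a half turn about z gives the same grasp; the last joint's range is limited). The gripper opens to 85 mm and grips with 20 to 120 N. Pads are 22 mm wide; open, the fingers measure 114 mm over their backs; the gripper's body (76 mm by 85 mm) begins 54 mm behind the grasp point. The pads swing forward as they close: fully open they stand 13 mm farther back than shut.
Start: joints at [1.158, 0.217, 1.613, -0, 1.311, -0.112], TCP at [0.185, 0.597, 0.239] pointing down, gripper open.
Joint ranges: [-2.75, 2.75], [-0.78, 2.1], [0.31, 2.55], [-1.13, 4.27], [0.13, 2.63], [-2.58, 2.58]. Speed limits (rad/s): [2.79, 2.79, 3.14, 3.14, 3.14, 3.14].

INTERFACE

Orientations are given as a rotation vector (axis times angle).
In Python, from cell import sense, get_image, camera_params, finish_job, find_in, silhouettes gives the robot as it stands. The module is installed in compiled form; this text tells all that it offers.
- The arm moves only by the tool servo_tool, never from a script. Its argument "rows" is a list of rows, each an object of numbers: "jaw": the finger opening in mm, from 0 to 85.4; "dx", "dy", "dz": the shift along the tool's x, y, z in mm; "turn": the turn about the tool's z in degrees. In form: [{"jaw": .., "dx": .., "dy": .., "dz": .., "turn": ..}, ...]. A call has 1 to 5 rows; each row is the pose to reach, as a shift and turn from the pose commanded when the call began, along the tool's axes at that moment; what a row does not reach only later rows make up. A row lasts 1/10 s, in which the tool goes at most 50 mm and 8.59 degrees, less where a joint would pass 70% of its speed; a pose out of reach is approached as far as the arm can. A call with a gripper value outside its range is refused whole. The fingers move at their own pace and stop on an object; "squeeze" is the grip in N (left out, the last holds). Time passes only in rows, so rows that repeat a pose let the fingers close. It gives the time, the measured TCP pose, the force, the opening and the grip force at its end, in the units of the state.
- sense(): the state, without advancing time (a new reading comes with each control period).
- get_image(name): name is "side" or "top" or "wrist"; returns (picture, depth): 400x640x3 uint8, red, green, blue; 400x640 float32, m along the optical axis (not along the pixel's ray), 0 where there is no reading.
- camera_params(name): a dict with "fx", "fy", "cx", "cy" (pixels), "rvec" (rotation vector, rad) and "tvec" (3), from world to camera coordinates, as OpenCV has them. Camera axes: x right, y down, z forward; pixel columns grow to the right and rows downward; lengths in m; the calibration is good to about 2 mm. The wrist camera is an equidistant fisheye: a pixel r from the principal point sees the ray r / f radians off the axis. A picture is of the moment at which its call begins: read the wrist's pose just before it. camera_params takes no time and is no camera call; for the wrist camera it gives the pose at the moment of the call.
- finish_job(): hands the job in; it is judged then, once.
Trained networks look in the newest picture that a camera, given by its name, has taken for a name from the list of things; names that differ only in an ending like _2 or _b are one class to them, and where a whole thing is asked for, a point or a joint stands for the part that bears it (a point fixed in the world has none). Each returns a list of dicts, best first, with "conf" (0 to 1); they miss things now and then, are a little off and sometimes report something else, mostly with a low value. They report only what shows in the picture. A call takes as long as a camera call. They do not tell look-alikes from the thing itself.
- find_in(thing, camera): "rect" ([left, top, right, bottom] in pixels, round what is visible of it).
- silhouettes(thing, camera): "pixels" (400x640 bool, what is visible of it) and "rect" ([left, top, right, bottom] in pixels, round what is visible of it).
The state is a dict: "time": time; "q": joint angles; "qvel": joint speeds; "tau": joint torques, N m; "eef_pos": TCP position; "orientation": TCP orientation; "force": force on the tool from outside, world axes, zero at the start; "wrist_torque": the same for the moment, N m; "grip_width": finger opening in m; "grasp_force": force on a finger pad.
Only numpy, scipy, OpenCV 4.12 (cv2) and the standard library are available. Lean on these libraries where they do the work, as an engineer would, in place of code of your own. Each camera call takes 0.05 s, during which the arm holds its last target. There are 200 camera calls.

TASK

Check the bench scale before weighing: with the fingertips, tap the round key on the key terminal, then press lightly on the end of the weighing pan nearer the terminal, then on the opposite end of the pan, and last tap the long bar key on the terminal. Touch each lightly, just enough that the key goes down or that end of the pan visibly dips, and let go each time. Do not press the square key, leave the check weight standing where it is on the pan, and disturb nothing else.

Things in the scene. Friction and masses are not known exactly. Their poses are not given: they have to be found in the camera images.
- scale: White bench scale, 190 (x) by 250 (y) mm, fixed. Origin: centre of its underside on the table; x points away from its front, y to its left. On it a flat steel pan, 165 (x) by 240 (y) by 8 mm, top face 77 mm above the table, rocks sideways on a sprung hinge along the scale's x axis. The pan's ends are its short edges at +y and -y. Yaw within 0.25 rad.
- pan (a joint): Rocking of the pan, rad: 0 level, positive when its left (+y) end is down, negative when its right (-y) end is down; stops at +-0.06. Its spring centres it, 11 N m/rad: 6 N at 90 mm from the middle tilts it 0.05 rad, that end dipping 4.5 mm. Past 0.02 either way counts as dipped.
- pan_left (a point): Point on the pan's top face, 90 mm from its middle towards its left (+y) end, 30 mm inside the edge.
- pan_right (a point): Point on the pan's top face, 90 mm from its middle towards its right (-y) end, 30 mm inside the edge.
- terminal: White flat box 140 (x) by 200 (y) by 45 mm, fixed, about 0.3 m left or right of the scale. Origin: centre of its underside; x away from its front, y to its left. Three grey keys in a row at x -32 mm, tops 55 mm high, 10 mm proud: round at y +64, long bar at y 0, square at y -64 mm. Behind them, from x +13 to +63 mm, a display bar 57 mm high.
- key_round_top (a point): Centre of the top of the round key, 28 mm across, when released 55 mm above the table; it moves with the key.
- key_bar_top (a point): Centre of the top of the long bar key, 20 (x) by 48 (y) mm, when released 55 mm above the table; it moves with the key.
- key_square_top (a point): Centre of the top of the square key, 24 by 24 mm (not to be pressed).
- key_round (a joint): How far the round key is pressed, m: 0 released, 0.006 fully down; it springs back. It starts to move at about 1.5 N and is fully down at about 5.2 N; past 0.0035 counts as tapped.
- key_bar (a joint): How far the bar key is pressed, m: same spring and travel as the round key.
- key_square (a joint): How far the square key is pressed, m: same spring and travel; leave it alone.
- weight: Loose steel check weight, 34 mm across, 46 mm tall with a small knob, about 0.2 kg, standing near the middle of the pan. Origin: centre of its underside.
- board: White plastic board 150 by 200 by 14 mm, fixed, on the side of the scale where the terminal is not; two cheese slices lie on it. Origin: centre of its underside.
- slice_a: Loose cheese slice 100 by 130 by 22 mm lying on the board. Origin: centre of its underside.
- slice_b: Loose cheese slice 100 by 130 by 22 mm lying on the first one. Origin: centre of its underside.
- cup: Loose steel cup, 56 mm across, 50 mm tall, near the robot. Origin: centre of its underside.
- spatula: Loose spatula with a black handle, lying flat near the robot, handle towards its own -x. Origin: on its underside.
- bottle: Loose white bottle, 60 mm across, 170 mm tall, standing behind the scale. Origin: centre of its underside.
- tub: Loose clear tub with a white lid, 90 mm across, 90 mm tall, standing behind the scale. Origin: centre of its underside.
Things that resemble listed ones, but are neither listed nor needed, are in the scene too. What is shaped like the weight but blue or brown is not meant.

How it is judged:
By the outcome, as a careful person would: the job done as asked, in the order asked, and still so for the second after the job is handed in, with the robot touching nothing.
It also fails if it takes over 46 s, if anything falls off the work surface, if the arm or the gripper's body presses on something with over 40 N, if the wrist force passes 120 N, or if a joint passes its speed limit or range.

## Working session

There is one attempt and no reset: what is moved stays moved. The work goes in short steps, Python scripts to look and compute and a tool call to move; the robot and the scene stay as the last step left them, time stands still between calls to the robot, and variables do not carry over. Pictures are saved under pics/ and viewed, at most 10 in all, crops included, and the job is handed in when it is done.

Besides the shell and the picture viewer there is one more tool, called by a JSON object that holds its "name" and its "arguments". servo_tool: Moves the arm, as the interface text tells. Its arguments: {"type":"object","properties":{"rows":{"type":"array","items":{"type":"object","properties":{"jaw":{"type":"number"},"dx":{"type":"number"},"dy":{"type":"number"},"dz":{"type":"number"},"turn":{"type":"number"}}}},"squeeze":{"type":"number"}},"required":["rows"]}

```bash
mkdir -p pics; cat > h.py <<'E'
import numpy as np, cv2
from cell import *
def world(name,u,v,d,p=None):
    p=p or camera_params(name)
    R=cv2.Rodrigues(np.array(p["rvec"],float))[0]
    c=np.stack([(u-p["cx"])/p["fx"]*d,(v-p["cy"])/p["fy"]*d,d],-1)
    return (c-np.array(p["tvec"]))@R
def ray_z(name,u,v,z):
    a=world(name,u,v,np.float64(0.0)); b=world(name,u,v,np.float64(1.0))
    return a+(b-a)*(z-a[2])/(b[2]-a[2])
E
python3 - <<'E'
from h import *
print(sense())
for n in("top","side"):
    im,d=get_image(n); np.savez(f"{n}.npz",im=im,d=d)
    cv2.imwrite(f"pics/{n}.png",im[...,::-1])
    print(n,camera_params(n))
    for t in("scale","pan","terminal","key_round","key_bar","key_square","weight","cup"):
        for r in silhouettes(t,n)[:3]:
            m=r["pixels"]&(d>0); v,u=np.nonzero(m)
            w=world(n,u,v,d[m]); print(t,round(r["conf"],2),[int(x) for x in r["rect"]],np.median(w,0).round(3),m.sum())
print(sense()["time"])
E
```

```text
{'time': 0.0, 'q': array([ 1.15780693e+00,  2.17753762e-01,  1.61494063e+00,  8.42512475e-06,
        1.31128746e+00, -1.12240158e-01]), 'qvel': array([ 0.00036802,  0.00131423, -0.00050754, -0.00020849, -0.00017341,
        0.00035607]), 'tau': array([ 6.84942061e-04, -3.96846163e+01, -3.03854334e+01, -1.10848221e-04,
        9.74281866e-03, -2.86545443e-06]), 'eef_pos': array([0.18482614, 0.59621231, 0.2379651 ]), 'orientation': array([-0.47054635, -3.10551627,  0.00362023]), 'force': array([-0.13449842, -0.0107288 ,  0.00184324]), 'wrist_torque': array([-0.02282927, -0.01308139,  0.01549712]), 'grasp_force': 0.0, 'grip_width': 0.08557418774623195}
top {'fx': 448.51189731574385, 'fy': 448.51189731574385, 'cx': 318.14710621599556, 'cy': 201.61650699410416, 'rvec': array([ 2.11542572, -2.10398681,  0.23216723]), 'tvec': array([0.01018518, 0.57179342, 1.00765593])}
scale 0.4 [277, 182, 383, 264] [ 0.518 -0.012  0.078] 7054
pan 0.77 [276, 186, 384, 262] [ 0.517 -0.012  0.078] 6912
pan 0.61 [410, 180, 469, 232] [ 0.566 -0.278  0.059] 2227
pan 0.56 [397, 295, 424, 318] [ 0.332 -0.211  0.
[... 885 characters left out ...]
21 [327, 176, 344, 198] [ 0.529 -0.003  0.103] 322
pan 0.83 [290, 160, 382, 245] [0.513 0.016 0.078] 5262
terminal 0.87 [236, 277, 340, 396] [0.494 0.33  0.047] 9087
key_round 0.69 [292, 349, 309, 368] [0.455 0.36  0.055] 315
key_round 0.27 [330, 122, 383, 157] [ 0.566 -0.262  0.059] 1267
key_bar 0.68 [301, 313, 315, 339] [0.469 0.3   0.056] 307
key_square 0.75 [307, 289, 319, 301] [0.483 0.236 0.056] 180
weight 0.81 [327, 175, 345, 198] [ 0.529 -0.002  0.104] 304
weight 0.72 [399, 231, 418, 254] [0.353 0.019 0.027] 287
weight 0.48 [270, 181, 286, 199] [ 0.689 -0.025  0.027] 208
cup 0.97 [422, 169, 449, 195] [ 0.331 -0.19   0.033] 525
cup 0.18 [304, 291, 320, 300] [0.484 0.238 0.056] 183
0.9
```

View pics/top.png

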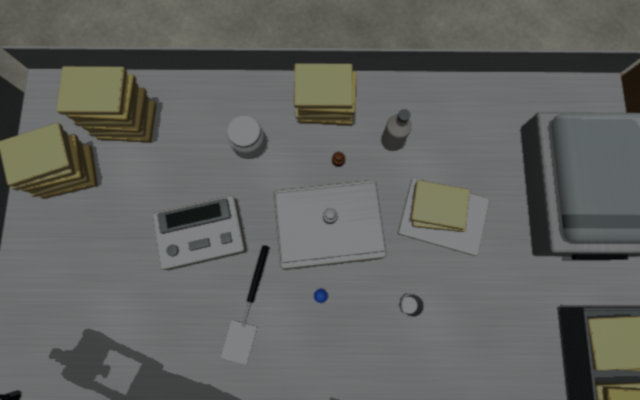

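View pics/side.png

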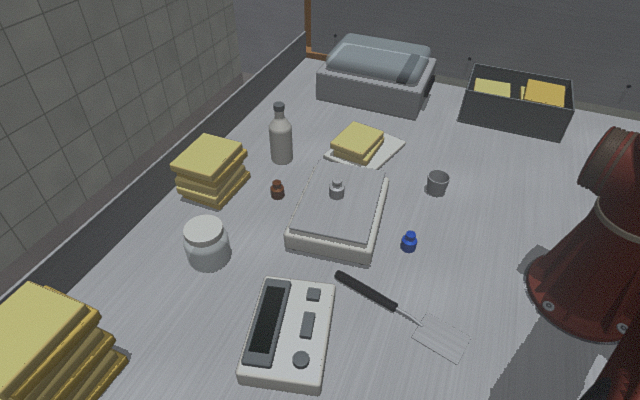

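The top view shows the terminal on the left at (200,232): round key (173,250), bar (199,243), square (226,238). The pan is at (330,222), with the steel weight on it at (330,215). The blue (320,295) and brown (338,159) look-alikes stand on the table. The terminal is on the scale's +y side, so the left end of the pan comes first.

```bash
python3 - <<'E'
from h import *
for n in("top","side"):
    get_image(n); d=np.load(n+".npz")["d"]
    for t,z in(("key_round",.055),("key_bar",.055),("key_square",.055),("pan",.077)):
        for r in silhouettes(t,n)[:2]:
            v,u=np.nonzero(r["pixels"]&(d>0)); w=world(n,u,v,d[v,u]); w=w[abs(w[:,2]-z)<.006]
            if len(w)<30: continue
            q=cv2.minAreaRect((w[:,:2]*1000).astype(np.float32)); print(n,t,round(r["conf"],2),w.mean(0).round(4),np.median(w[:,2]).round(4),np.round(q[0],1),np.round(q[1],1),round(q[2],1))
s=sense(); print(cv2.Rodrigues(s["orientation"])[0].round(3),s["eef_pos"],s["time"])
im=np.load("top.npz")["im"]
cv2.imwrite("pics/crop.png",cv2.resize(im[180:280,140:400,::-1],None,fx=3,fy=3,interpolation=2))
E
```

```text
top key_round 0.56 [0.4552 0.3539 0.0555] 0.0558 [455.3 353.8] [23.8 25.4] 3.3
top key_bar 0.51 [0.4703 0.2918 0.0553] 0.0554 [470.6 292.5] [20.3 48. ] 13.2
top key_square 0.61 [0.457  0.0378 0.0575] 0.0578 [506.5  -1.1] [164.2 248.3] 35.2
top pan 0.92 [ 0.5202 -0.0127  0.0777] 0.0777 [522.2 -13.1] [165.1 240. ] 6.9
side key_round 0.57 [0.4549 0.3603 0.0555] 0.0558 [455.4 359.2] [27.1 27.2] 58.2
side key_bar 0.76 [0.4694 0.299  0.0555] 0.0558 [470.4 296.4] [19.9 49.9] 13.5
side key_bar 0.53 [0.4916 0.0586 0.057 ] 0.0578 [521.1  -6.6] [190.  246.8] 6.8
side key_square 0.66 [0.4838 0.2368 0.0556] 0.0561 [484.8 234.9] [23.7 24.6] 11.9
side pan 0.82 [0.5168 0.006  0.0781] 0.0782 [521.6  -9.5] [165.  242.6] 6.7
[[-0.955  0.296  0.   ]
 [ 0.296  0.955  0.   ]
 [ 0.     0.    -1.   ]] [0.18516203 0.59697818 0.23931829] 1.4
```

View pics/crop.png

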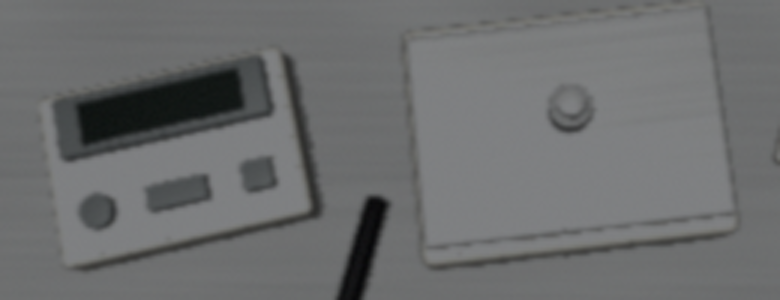

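The crop confirms the steel weight on the pan and the three keys, with the round one leftmost. The two views agree to about 3 mm, so I'll move above the round key with the jaws shut.

{"name": "servo_tool", "arguments": {"rows": [{"jaw": 0,"dx": -45,"dy": -20,"dz": 0},{"jaw": 0,"dx": -90,"dy": -40,"dz": 0},{"jaw": 0,"dx": -135,"dy": -60,"dz": 0},{"jaw": 0,"dx": -180,"dy": -80,"dz": 0},{"jaw": 0,"dx": -220,"dy": -100,"dz": 0}], "squeeze": 20}}

```text
$.rows[0]: bad value
```

{"name": "servo_tool", "arguments": {"rows": [{"jaw": 0,"dx": -40,"dy": -18,"dz": 20},{"jaw": 0,"dx": -80,"dy": -36,"dz": 50},{"jaw": 0,"dx": -109,"dy": -50,"dz": 90},{"jaw": 0,"dx": -109,"dy": -50,"dz": 120},{"jaw": 0,"dx": -109,"dy": -50,"dz": 120}]}}

```text
$.rows[0]: bad value
```

{"name": "servo_tool", "arguments": {"rows": [{"jaw": 0},{"jaw": 0},{"jaw": 0}]}}

```text
$.rows[0]: bad value
```

```bash
python3 - <<'E'
from h import *
s=sense(); print(s["eef_pos"],s["force"],s["grip_width"],s["time"],cv2.Rodrigues(s["orientation"])[0].round(3))
im,d=get_image("side"); 
a=cv2.resize(im[230:400,220:390,::-1],(560,560),interpolation=2); cv2.imwrite("pics/s1.png",a)
E
```

```text
[0.18516203 0.59697818 0.23931829] [ 0.51082549 -0.46391341  0.26696925] 0.08528725537617626 1.4 [[-0.955  0.296  0.   ]
 [ 0.296  0.955  0.   ]
 [ 0.     0.    -1.   ]]
```

View pics/s1.png

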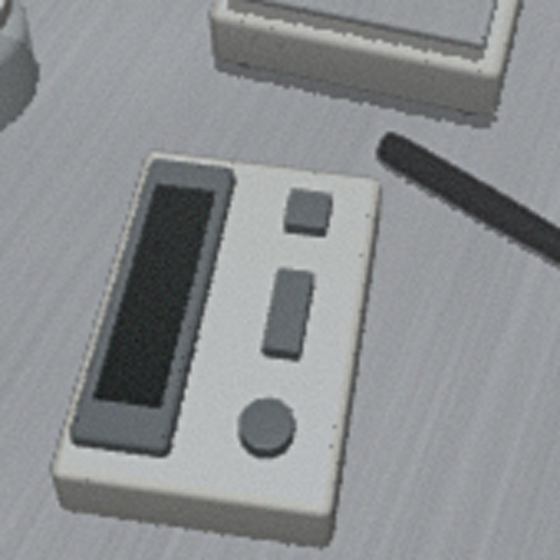

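The arm did not move, because every call was refused. The rows seem to need every field, `turn` included.

{"name": "servo_tool", "arguments": {"rows": [{"jaw": 0,"dx": -45,"dy": -20,"dz": 0,"turn": 0},{"jaw": 0,"dx": -90,"dy": -40,"dz": 0,"turn": 0},{"jaw": 0,"dx": -135,"dy": -60,"dz": 0,"turn": 0},{"jaw": 0,"dx": -180,"dy": -80,"dz": 0,"turn": 0},{"jaw": 0,"dx": -220,"dy": -100,"dz": 0,"turn": 0}], "squeeze": 20}}

```text
time: 1.95
eef_pos: [0.3672, 0.4348, 0.2396]
orientation: [0.471, 3.105, 0.001]
force: [-0.3, 0.4, 0.2]
grip_width: 0.0124
grasp_force: 0.0
```

{"name": "servo_tool", "arguments": {"rows": [{"jaw": 0,"dx": -40,"dy": -18,"dz": 20,"turn": 0},{"jaw": 0,"dx": -80,"dy": -36,"dz": 50,"turn": 0},{"jaw": 0,"dx": -109,"dy": -50,"dz": 85,"turn": 0},{"jaw": 0,"dx": -109,"dy": -50,"dz": 120,"turn": 0},{"jaw": 0,"dx": -109,"dy": -50,"dz": 120,"turn": 0}]}}

```text
time: 2.45
eef_pos: [0.4515, 0.3526, 0.1134]
orientation: [-0.473, -3.096, 0.012]
force: [-1.2, -0.7, -2.3]
grip_width: 0.0001
grasp_force: 0.0
```

{"name": "servo_tool", "arguments": {"rows": [{"jaw": 0,"dx": 0,"dy": 0,"dz": 0,"turn": 0},{"jaw": 0,"dx": 0,"dy": 0,"dz": 0,"turn": 0}]}}

```text
time: 2.65
eef_pos: [0.456, 0.3577, 0.1218]
orientation: [0.468, 3.103, 0.004]
force: [0.1, 1.6, -0.7]
grip_width: 0.0002
grasp_force: 0.0
```

```bash
python3 - <<'E'
from h import *
im,d=get_image("side"); 
a=cv2.resize(im[230:400,220:390,::-1],(560,560),interpolation=2); cv2.imwrite("pics/s2.png",a)
E
```

```text
(no output)
```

View pics/s2.png

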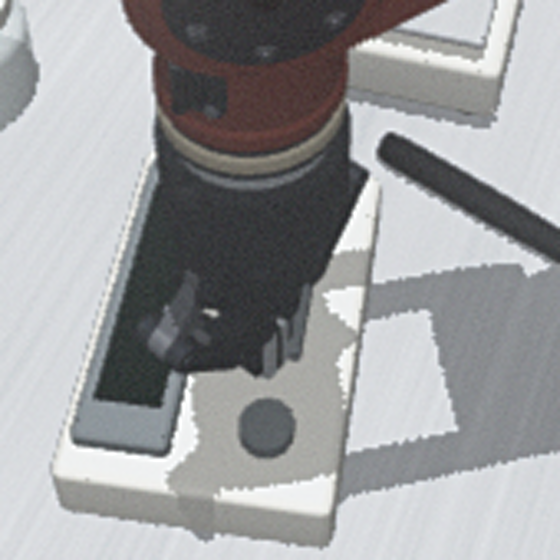

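The shut fingertips hang above the round key (crop ~(270,360) against the key at (267,428)), with nothing touched. I'll go down slowly, since the arm overshoots on fast moves.

{"name": "servo_tool", "arguments": {"rows": [{"jaw": 0,"dx": 0,"dy": 0,"dz": 15,"turn": 0},{"jaw": 0,"dx": 0,"dy": 0,"dz": 30,"turn": 0},{"jaw": 0,"dx": 0,"dy": 0,"dz": 40,"turn": 0},{"jaw": 0,"dx": 0,"dy": 0,"dz": 46,"turn": 0},{"jaw": 0,"dx": 0,"dy": 0,"dz": 49,"turn": 0}]}}

```text
time: 3.2
eef_pos: [0.454, 0.3557, 0.0687]
orientation: [-0.47, -3.104, 0.003]
force: [-0.2, 1.3, 0.0]
grip_width: -0.0001
grasp_force: 0.0
```

{"name": "servo_tool", "arguments": {"rows": [{"jaw": 0,"dx": 0,"dy": 0,"dz": 0,"turn": 0},{"jaw": 0,"dx": 0,"dy": 0,"dz": 0,"turn": 0}]}}

```text
time: 3.4
eef_pos: [0.4553, 0.3564, 0.0705]
orientation: [0.471, 3.106, 0.001]
force: [-0.8, 0.3, 0.2]
grip_width: 0.0
grasp_force: 0.0
```

{"name": "servo_tool", "arguments": {"rows": [{"jaw": 0,"dx": 0,"dy": 0,"dz": 3,"turn": 0},{"jaw": 0,"dx": 0,"dy": 0,"dz": 6,"turn": 0},{"jaw": 0,"dx": 0,"dy": 0,"dz": 8,"turn": 0},{"jaw": 0,"dx": 0,"dy": 0,"dz": 10,"turn": 0},{"jaw": 0,"dx": 0,"dy": 0,"dz": 10,"turn": 0}]}}

```text
time: 3.9
eef_pos: [0.4551, 0.3563, 0.0605]
orientation: [0.471, 3.106, 0.0]
force: [-0.4, -0.3, 2.3]
grip_width: -0.0002
grasp_force: 1.4
```

{"name": "servo_tool", "arguments": {"rows": [{"jaw": 0,"dx": 0,"dy": 0,"dz": 1,"turn": 0},{"jaw": 0,"dx": 0,"dy": 0,"dz": 2,"turn": 0},{"jaw": 0,"dx": 0,"dy": 0,"dz": 2.5,"turn": 0},{"jaw": 0,"dx": 0,"dy": 0,"dz": 2.5,"turn": 0}]}}

```text
time: 4.3
eef_pos: [0.4551, 0.3563, 0.058]
orientation: [0.471, 3.106, 0.0]
force: [-0.9, -0.8, 4.2]
grip_width: 0.0
grasp_force: 2.1
```

{"name": "servo_tool", "arguments": {"rows": [{"jaw": 0,"dx": 0,"dy": 0,"dz": 0.5,"turn": 0},{"jaw": 0,"dx": 0,"dy": 0,"dz": 0.5,"turn": 0}]}}

```text
time: 4.5
eef_pos: [0.4551, 0.3563, 0.0575]
orientation: [0.471, 3.106, 0.0]
force: [-1.3, -0.7, 4.7]
grip_width: -0.0
grasp_force: 2.3
```

```bash
python3 - <<'E'
from h import *
F=[]
for i in range(4):
    im,d=get_image("side"); s=sense(); F.append(s["force"][2])
    for r in silhouettes("key_round","side")[:2]:
        v,u=np.nonzero(r["pixels"]&(d>0)); w=world("side",u,v,d[v,u]); k=w[np.hypot(w[:,0]-.455,w[:,1]-.356)<.02]
        if len(k)>10: print(r["rect"],len(k),np.percentile(k[:,2],[20,50,80]).round(4))
print(F,s["eef_pos"],s["time"])
E
```

```text
[294.7, 365.7, 307.5, 366.9] 40 [0.0496 0.0504 0.0513]
[295.0, 363.2, 309.9, 366.8] 75 [0.0484 0.0501 0.0513]
[291.5, 362.6, 308.1, 367.4] 72 [0.0488 0.05   0.0508]
[np.float64(3.713386147142685), np.float64(5.20806220330413), np.float64(4.6434170134922645), np.float64(3.972378250373147)] [0.45506588 0.35627893 0.05738194] 4.85
```

The key top reads about 0.050, against 0.0558 when released, so it is about 5 mm down and tapped. Next: let go and move over the pan's left end.

{"name": "servo_tool", "arguments": {"rows": [{"jaw": 0,"dx": 0,"dy": 0,"dz": -10,"turn": 0},{"jaw": 0,"dx": 0,"dy": 0,"dz": -30,"turn": 0},{"jaw": 0,"dx": 0,"dy": 0,"dz": -50,"turn": 0},{"jaw": 0,"dx": -10,"dy": -20,"dz": -60,"turn": 0},{"jaw": 0,"dx": -28,"dy": -52,"dz": -60,"turn": 0}]}}

```text
time: 5.4
eef_pos: [0.4672, 0.2998, 0.1195]
orientation: [0.465, 3.104, 0.005]
force: [0.5, -0.6, 0.1]
grip_width: -0.0001
grasp_force: 0.0
```

{"name": "servo_tool", "arguments": {"rows": [{"jaw": 0,"dx": -20,"dy": -38,"dz": 0,"turn": 0},{"jaw": 0,"dx": -42,"dy": -78,"dz": 0,"turn": 0},{"jaw": 0,"dx": -64,"dy": -118,"dz": 0,"turn": 0},{"jaw": 0,"dx": -85,"dy": -156,"dz": 0,"turn": 0},{"jaw": 0,"dx": -98,"dy": -180,"dz": 0,"turn": 0}]}}

```text
time: 5.9
eef_pos: [0.5064, 0.0947, 0.1171]
orientation: [-0.474, -3.105, 0.001]
force: [0.2, -0.0, -0.3]
grip_width: -0.0
grasp_force: 0.0
```

{"name": "servo_tool", "arguments": {"rows": [{"jaw": 0,"dx": -8,"dy": -14,"dz": 0,"turn": 0},{"jaw": 0,"dx": -10,"dy": -17,"dz": 0,"turn": 0},{"jaw": 0,"dx": -10,"dy": -17,"dz": 0,"turn": 0},{"jaw": 0,"dx": -10,"dy": -17,"dz": 0,"turn": 0}]}}

```text
time: 6.3
eef_pos: [0.5106, 0.0789, 0.1171]
orientation: [-0.47, -3.106, -0.001]
force: [0.2, 0.6, 0.7]
grip_width: 0.0002
grasp_force: 0.0
```

{"name": "servo_tool", "arguments": {"rows": [{"jaw": 0,"dx": 0,"dy": 0,"dz": 10,"turn": 0},{"jaw": 0,"dx": 0,"dy": 0,"dz": 18,"turn": 0},{"jaw": 0,"dx": 0,"dy": 0,"dz": 23,"turn": 0},{"jaw": 0,"dx": 0,"dy": 0,"dz": 26,"turn": 0},{"jaw": 0,"dx": 0,"dy": 0,"dz": 26,"turn": 0}]}}

```text
time: 6.8
eef_pos: [0.5104, 0.0783, 0.0904]
orientation: [-0.47, -3.105, 0.0]
force: [0.1, 0.5, -0.2]
grip_width: -0.0001
grasp_force: 0.0
```

{"name": "servo_tool", "arguments": {"rows": [{"jaw": 0,"dx": 0,"dy": 0,"dz": 2,"turn": 0},{"jaw": 0,"dx": 0,"dy": 0,"dz": 4,"turn": 0},{"jaw": 0,"dx": 0,"dy": 0,"dz": 6,"turn": 0},{"jaw": 0,"dx": 0,"dy": 0,"dz": 7.5,"turn": 0},{"jaw": 0,"dx": 0,"dy": 0,"dz": 7.5,"turn": 0}]}}

```text
time: 7.3
eef_pos: [0.5113, 0.0781, 0.084]
orientation: [0.471, 3.106, 0.0]
force: [-0.8, 0.1, 2.2]
grip_width: 0.0001
grasp_force: 0.8
```

{"name": "servo_tool", "arguments": {"rows": [{"jaw": 0,"dx": 0,"dy": 0,"dz": 1,"turn": 0},{"jaw": 0,"dx": 0,"dy": 0,"dz": 2,"turn": 0},{"jaw": 0,"dx": 0,"dy": 0,"dz": 2,"turn": 0}]}}

```text
time: 7.6
eef_pos: [0.5113, 0.0782, 0.0822]
orientation: [0.471, 3.106, 0.0]
force: [-0.9, 1.2, 5.6]
grip_width: 0.0002
grasp_force: 2.3
```

```bash
cat > tilt.py <<'E'
from h import *
F=[]
for i in range(3):
    im,d=get_image("side"); s=sense(); F.append(round(s["force"][2],2))
v,u=np.mgrid[0:400,0:640]; w=world("side",u,v,d)[d>0]
c=np.array([.522,-.0115]); y=np.array([-.12,.993]); x=np.array([.993,.12])
a=(w[:,:2]-c)@x; b=(w[:,:2]-c)@y
k=(abs(a)<.075)&(abs(b)<.112)&(abs(w[:,2]-.078)<.008)
for i in range(4):
    P=np.polyfit(b[k],w[k,2],1); k&=abs(w[:,2]-np.polyval(P,b))<.002
kk=(abs(a)<.04)&(abs(b)<.04)&(w[:,2]>.09)&(w[:,2]<.135)
print("slope",P.round(4),k.sum(),"F",F,s["eef_pos"],s["time"],"weight",np.median(w[kk],0).round(4))
E
python3 tilt.py
```

```text
slope [-0.034   0.0783] 2494 F [np.float64(4.32), np.float64(4.32), np.float64(5.25)] [0.51128249 0.07820952 0.08212736] 7.75 weight [nan nan nan]
  return _methods._mean(a, axis=axis, dtype=dtype,
  ret = um.true_divide(
```

The slope is -0.034, so the left end is dipped by more than 0.02. Next: let go, lift over the weight and go to the right end.

{"name": "servo_tool", "arguments": {"rows": [{"jaw": 0,"dx": 0,"dy": 0,"dz": -5,"turn": 0},{"jaw": 0,"dx": 0,"dy": 0,"dz": -25,"turn": 0},{"jaw": 0,"dx": 0,"dy": 0,"dz": -55,"turn": 0},{"jaw": 0,"dx": 0,"dy": 0,"dz": -80,"turn": 0},{"jaw": 0,"dx": 0,"dy": 0,"dz": -90,"turn": 0}]}}

```text
time: 8.25
eef_pos: [0.5127, 0.078, 0.1744]
orientation: [0.47, 3.102, 0.001]
force: [0.1, -0.9, 0.4]
grip_width: -0.0001
grasp_force: 0.0
```

{"name": "servo_tool", "arguments": {"rows": [{"jaw": 0,"dx": -14,"dy": -31,"dz": 0,"turn": 0},{"jaw": 0,"dx": -31,"dy": -70,"dz": 0,"turn": 0},{"jaw": 0,"dx": -48,"dy": -108,"dz": 0,"turn": 0},{"jaw": 0,"dx": -64,"dy": -144,"dz": 0,"turn": 0},{"jaw": 0,"dx": -73,"dy": -164,"dz": 0,"turn": 0}]}}

```text
time: 8.75
eef_pos: [0.5317, -0.1029, 0.1707]
orientation: [-0.474, -3.105, 0.001]
force: [0.9, -0.4, 0.2]
grip_width: -0.0001
grasp_force: 0.0
```

{"name": "servo_tool", "arguments": {"rows": [{"jaw": 0,"dx": 0,"dy": 0,"dz": 0,"turn": 0},{"jaw": 0,"dx": 0,"dy": 0,"dz": 20,"turn": 0},{"jaw": 0,"dx": 0,"dy": 0,"dz": 40,"turn": 0},{"jaw": 0,"dx": 0,"dy": 0,"dz": 55,"turn": 0},{"jaw": 0,"dx": 0,"dy": 0,"dz": 55,"turn": 0}]}}

```text
time: 9.25
eef_pos: [0.5294, -0.0986, 0.1134]
orientation: [-0.469, -3.099, -0.002]
force: [-0.5, 0.1, -0.5]
grip_width: -0.0
grasp_force: 0.0
```

```bash
python3 tilt.py
```

```text
slope [-0.0001  0.0782] 3997 F [np.float64(-1.18), np.float64(-0.79), np.float64(0.37)] [ 0.53261975 -0.0998313   0.11724377] 9.4 weight [ 0.5289 -0.0034  0.1059]
```

The pan is level again and the weight is standing. Commanded TCP z is about 0.1165, with contact expected near 0.085.

{"name": "servo_tool", "arguments": {"rows": [{"jaw": 0,"dx": 0,"dy": 0,"dz": 10,"turn": 0},{"jaw": 0,"dx": 0,"dy": 0,"dz": 18,"turn": 0},{"jaw": 0,"dx": 0,"dy": 0,"dz": 23,"turn": 0},{"jaw": 0,"dx": 0,"dy": 0,"dz": 26,"turn": 0},{"jaw": 0,"dx": 0,"dy": 0,"dz": 26,"turn": 0}]}}

```text
time: 9.9
eef_pos: [0.5317, -0.1, 0.0901]
orientation: [-0.471, -3.105, -0.0]
force: [0.3, 0.2, 0.7]
grip_width: -0.0001
grasp_force: 0.0
```

{"name": "servo_tool", "arguments": {"rows": [{"jaw": 0,"dx": 0,"dy": 0,"dz": 2,"turn": 0},{"jaw": 0,"dx": 0,"dy": 0,"dz": 4,"turn": 0},{"jaw": 0,"dx": 0,"dy": 0,"dz": 6,"turn": 0},{"jaw": 0,"dx": 0,"dy": 0,"dz": 7.5,"turn": 0},{"jaw": 0,"dx": 0,"dy": 0,"dz": 7.5,"turn": 0}]}}

```text
time: 10.4
eef_pos: [0.5324, -0.1003, 0.0836]
orientation: [0.471, 3.106, -0.0]
force: [-0.5, -0.6, 1.5]
grip_width: 0.0
grasp_force: 1.1
```

{"name": "servo_tool", "arguments": {"rows": [{"jaw": 0,"dx": 0,"dy": 0,"dz": 1,"turn": 0},{"jaw": 0,"dx": 0,"dy": 0,"dz": 2,"turn": 0},{"jaw": 0,"dx": 0,"dy": 0,"dz": 2,"turn": 0}]}}

```text
time: 10.7
eef_pos: [0.5325, -0.1004, 0.0818]
orientation: [0.471, 3.106, -0.001]
force: [-1.7, -0.1, 4.8]
grip_width: 0.0003
grasp_force: 2.4
```

```bash
python3 tilt.py
```

```text
slope [0.0379 0.0782] 3785 F [np.float64(5.65), np.float64(4.59), np.float64(4.52)] [ 0.53249044 -0.10041705  0.08172494] 10.85 weight [ 0.5293 -0.0038  0.1059]
```

The right end is dipped at slope 0.038, with the weight unmoved. Next is the bar key.

{"name": "servo_tool", "arguments": {"rows": [{"jaw": 0,"dx": 0,"dy": 0,"dz": -5,"turn": 0},{"jaw": 0,"dx": 0,"dy": 0,"dz": -25,"turn": 0},{"jaw": 0,"dx": 0,"dy": 0,"dz": -55,"turn": 0},{"jaw": 0,"dx": 0,"dy": 0,"dz": -80,"turn": 0},{"jaw": 0,"dx": 0,"dy": 0,"dz": -90,"turn": 0}]}}

```text
time: 11.35
eef_pos: [0.5336, -0.1003, 0.1737]
orientation: [0.47, 3.102, -0.0]
force: [-0.4, 0.7, 0.0]
grip_width: -0.0004
grasp_force: 0.0
```

{"name": "servo_tool", "arguments": {"rows": [{"jaw": 0,"dx": 14,"dy": 28,"dz": 0,"turn": 0},{"jaw": 0,"dx": 34,"dy": 68,"dz": 0,"turn": 0},{"jaw": 0,"dx": 54,"dy": 109,"dz": 0,"turn": 0},{"jaw": 0,"dx": 74,"dy": 150,"dz": 0,"turn": 0},{"jaw": 0,"dx": 94,"dy": 190,"dz": 0,"turn": 0}]}}

```text
time: 11.85
eef_pos: [0.4973, 0.1109, 0.17]
orientation: [-0.471, -3.104, -0.0]
force: [1.4, 0.8, -0.0]
grip_width: 0.0003
grasp_force: 0.0
```

{"name": "servo_tool", "arguments": {"rows": [{"jaw": 0,"dx": 20,"dy": 40,"dz": 0,"turn": 0},{"jaw": 0,"dx": 40,"dy": 80,"dz": 0,"turn": 0},{"jaw": 0,"dx": 60,"dy": 120,"dz": 0,"turn": 0},{"jaw": 0,"dx": 76,"dy": 152,"dz": 0,"turn": 0},{"jaw": 0,"dx": 82,"dy": 169,"dz": 0,"turn": 0}]}}

```text
time: 12.35
eef_pos: [0.4684, 0.2975, 0.1698]
orientation: [-0.466, -3.104, 0.0]
force: [0.7, -0.3, -0.1]
grip_width: -0.0003
grasp_force: 0.0
```

{"name": "servo_tool", "arguments": {"rows": [{"jaw": 0,"dx": 0,"dy": 0,"dz": 0,"turn": 0},{"jaw": 0,"dx": 0,"dy": 0,"dz": 20,"turn": 0},{"jaw": 0,"dx": 0,"dy": 0,"dz": 45,"turn": 0},{"jaw": 0,"dx": 0,"dy": 0,"dz": 60,"turn": 0},{"jaw": 0,"dx": 0,"dy": 0,"dz": 60,"turn": 0}]}}

```text
time: 12.85
eef_pos: [0.4678, 0.2928, 0.1077]
orientation: [-0.471, -3.1, 0.007]
force: [-0.1, -0.2, -0.3]
grip_width: 0.0002
grasp_force: 0.0
```

```bash
python3 tilt.py
```

```text
return _methods._mean(a, axis=axis, dtype=dtype,
  ret = um.true_divide(
```

The TCP is centred over the bar at z ≈ 0.1115. I'll go down to 0.0705, then on to 0.0605 as with the round key.

{"name": "servo_tool", "arguments": {"rows": [{"jaw": 0,"dx": 0,"dy": 0,"dz": 15,"turn": 0},{"jaw": 0,"dx": 0,"dy": 0,"dz": 29,"turn": 0},{"jaw": 0,"dx": 0,"dy": 0,"dz": 37,"turn": 0},{"jaw": 0,"dx": 0,"dy": 0,"dz": 41,"turn": 0},{"jaw": 0,"dx": 0,"dy": 0,"dz": 41,"turn": 0}]}}

```text
time: 13.5
eef_pos: [0.4696, 0.2945, 0.0691]
orientation: [-0.47, -3.104, 0.002]
force: [-0.2, 0.3, 0.4]
grip_width: -0.0001
grasp_force: 0.0
```

{"name": "servo_tool", "arguments": {"rows": [{"jaw": 0,"dx": 0,"dy": 0,"dz": 3,"turn": 0},{"jaw": 0,"dx": 0,"dy": 0,"dz": 6,"turn": 0},{"jaw": 0,"dx": 0,"dy": 0,"dz": 8,"turn": 0},{"jaw": 0,"dx": 0,"dy": 0,"dz": 10,"turn": 0},{"jaw": 0,"dx": 0,"dy": 0,"dz": 10,"turn": 0}]}}

```text
time: 14.0
eef_pos: [0.4707, 0.295, 0.0606]
orientation: [0.471, 3.106, 0.001]
force: [-0.8, -0.4, 2.4]
grip_width: 0.0
grasp_force: 1.3
```

{"name": "servo_tool", "arguments": {"rows": [{"jaw": 0,"dx": 0,"dy": 0,"dz": 1,"turn": 0},{"jaw": 0,"dx": 0,"dy": 0,"dz": 2,"turn": 0},{"jaw": 0,"dx": 0,"dy": 0,"dz": 3,"turn": 0},{"jaw": 0,"dx": 0,"dy": 0,"dz": 3,"turn": 0}]}}

```text
time: 14.4
eef_pos: [0.4707, 0.295, 0.0576]
orientation: [0.471, 3.106, 0.001]
force: [-0.4, -0.8, 4.5]
grip_width: -0.0002
grasp_force: 2.3
```

```bash
python3 - <<'E'
from h import *
for i in range(2):
    im,d=get_image("side"); s=sense(); print(s["force"][2],s["eef_pos"][2])
    for t,c in(("key_bar",(.4705,.2945)),("key_round",(.455,.356)),("key_square",(.4852,.2335))):
      for r in silhouettes(t,"side")[:2]:
        v,u=np.nonzero(r["pixels"]&(d>0)); w=world("side",u,v,d[v,u]); k=w[np.hypot(w[:,0]-c[0],w[:,1]-c[1])<.028]
        if len(k)>10: print(t,len(k),np.percentile(k[:,2],[20,50,80]).round(4))
E
```

```text
3.6247168080689565 0.057653229885849575
key_round 222 [0.0543 0.0556 0.0568]
4.991604784910029 0.05756636873142592
key_bar 135 [0.0484 0.0503 0.0514]
key_round 263 [0.0539 0.0557 0.0567]
```

The bar is about 5 mm down, at 0.0503. The round key is back up. Now I'll let go and lift clear.

{"name": "servo_tool", "arguments": {"rows": [{"jaw": 0,"dx": 0,"dy": 0,"dz": -8,"turn": 0},{"jaw": 0,"dx": 0,"dy": 0,"dz": -30,"turn": 0},{"jaw": 0,"dx": 0,"dy": 0,"dz": -65,"turn": 0},{"jaw": 0,"dx": 0,"dy": 0,"dz": -105,"turn": 0},{"jaw": 0,"dx": 0,"dy": 0,"dz": -140,"turn": 0}]}}

```text
time: 15.3
eef_pos: [0.4698, 0.2945, 0.1983]
orientation: [-0.471, -3.105, 0.001]
force: [1.0, -0.4, 0.6]
grip_width: 0.0003
grasp_force: 0.0
```

{"name": "servo_tool", "arguments": {"rows": [{"jaw": 0,"dx": 40,"dy": 15,"dz": 0,"turn": 0},{"jaw": 0,"dx": 80,"dy": 35,"dz": 0,"turn": 0},{"jaw": 0,"dx": 100,"dy": 50,"dz": 0,"turn": 0},{"jaw": 0,"dx": 100,"dy": 50,"dz": 0,"turn": 0},{"jaw": 0,"dx": 100,"dy": 50,"dz": 0,"turn": 0}]}}

```text
time: 15.8
eef_pos: [0.3891, 0.372, 0.1967]
orientation: [-0.468, -3.106, 0.002]
force: [0.6, 0.4, -0.5]
grip_width: -0.0002
grasp_force: 0.0
```

```bash
python3 tilt.py; python3 - <<'E'
from h import *
im,d=get_image("side"); cv2.imwrite("pics/end.png",im[...,::-1]); print(sense()["eef_pos"],sense()["force"])
E
```

```text
slope [-0.003   0.0785] 398 F [np.float64(0.21), np.float64(0.19), np.float64(-0.38)] [0.39024175 0.37133587 0.19692607] 15.95 weight [nan nan nan]
[0.39037939 0.37135428 0.19701763] [ 0.0565873   0.38376112 -0.26938798]
  return _methods._mean(a, axis=axis, dtype=dtype,
  ret = um.true_divide(
```

View pics/end.png

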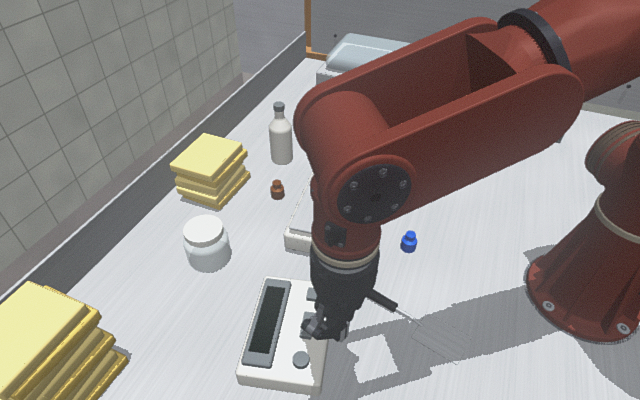

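The picture shows the gripper free above the terminal at (340,330), and everything visible is where it was. I'll hand in.

```bash
python3 -c "
from cell import *
print(finish_job())"
```

```text
the job is handed in; nothing more can be done
None
```

I tapped the round key, dipped the terminal-side (left) end of the pan, then its right end, and last tapped the bar key. Each was let go. The square key was never pressed, the weight had not moved when last seen during the right-end press (the arm hid it at the end), and the job is handed in at about 16 s.

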